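Clear the wagon and flip the brick box open

ROBOT

A 6-joint arm with a two-finger parallel gripper is mounted at the origin on the work surface. World frame = base frame: x ahead of the robot, y to its left, z up, the work surface at z = 0. Lengths are in mm, angles in rad, forces in N, time in s.
With the tool pointing down it reaches from about 300 to 775 mm from the base axis. Payload 14.6 kg.
Tool frame: the origin (TCP) lies between the finger pads; the fingertips stand ahead of it and the grasp point (between the pads) lies 11 mm behind it (manip.finger_overhang is the z of the fingertips in the tool frame, in mm); z points along the fingers, y is the line along which they close (so a half turn about z gives the same grasp; the last joint's range is limited). The gripper opens to 94 mm and grips with 3 to 60 N. Pads are 16 mm wide; open, the fingers measure 119 mm over their backs; the gripper's body (75 mm by 177 mm) begins 78 mm behind the grasp point.
Start: joints at [-1.204, 0.3, 1.521, -0, 1.321, -0.067], TCP at [231.169, -499.049, 213.446] pointing down, gripper open.
Joint ranges: [-3.03, 3.03], [-0.79, 2.21], [0.23, 2.52], [-1.04, 4.18], [0, 3.07], [-2.55, 2.55]. Speed limits (rad/s): [2.22, 2.22, 2.57, 3.14, 3.14, 3.14].

INTERFACE

Orientations are given as [roll, pitch, yaw] about the fixed x, y, z axes, in that order (R = Rz(yaw) Ry(pitch) Rx(roll)).
In Python, from cell import manip gives the robot as it stands.
- The arm moves only by the tool jog_arm, never from a script. Its argument "series" is a list of rows, each a list of 7 numbers: the shift along the world's x, y, z as a fraction of full scale, then the turn, a rotation vector about the world's x, y, z as a fraction of full scale, then the closure, from 0 (fully open) to 1 (shut). In form: [[dx, dy, dz, wx, wy, wz, fingers], ...]. A call has 1 to 8 rows; each row is the pose to reach, as a shift and turn from the pose commanded when the call began; what a row does not reach only later rows make up. Full scale, the value 1, is 120 mm for a shift and 90 degrees for a turn. A row lasts 1/12 s, in which the tool goes at most 41.7 mm and 7.16 degrees, less where a joint would pass 70% of its speed; a pose out of reach is approached as far as the arm can. A call with a number of a shift or a turn outside -1 to 1 is refused whole. A call with a gripper value outside its range is refused whole. The fingers move at their own pace and stop on an object; "grip_force" is the grip in N (left out, the last holds). Time passes only in rows, so rows that repeat a pose let the fingers close. It gives the time, the measured TCP pose, the force, the opening and the grip force at its end, in the units of the state.
- manip.read_state(): the state, without advancing time (a new reading comes with each control period).
- manip.camera(name): name is "scene" or "top" or "wrist"; returns a dict with "frame" (384x512x3 uint8, red, green, blue), "vfov" (degrees; the focal length in pixels is half the picture's height over the tangent of half this angle, whatever the lens; pixels are square), "cx", "cy" (the principal point, pixels), "R" (3x3) and "t" (3): a world point X has camera coordinates R X + t; the wrist camera has in their place "hand_eye" (4x4, takes a point from camera to tool coordinates, whose origin is the TCP and whose axes are the flange's). Camera axes: x right, y down, z forward; pixel columns grow to the right and rows downward; lengths in mm; the calibration is good to about 2 mm. The wrist camera is an equidistant fisheye: a pixel r from the principal point sees the ray r / f radians off the axis. A picture is of the moment at which its call begins: read the wrist's pose just before it. There is no depth.
- manip.sign_off(): hands the job in; it is judged then, once.
The state is a dict: "clock": time; "joints": joint angles; "qd": joint speeds; "effort": joint torques, N m; "eef_pos": TCP position; "eef_rot": TCP orientation; "wrist_force": force on the tool from outside, world axes, zero at the start; "moment": the same for the moment, N m; "finger_gap": finger opening in mm; "finger_force": force on a finger pad.
Only numpy, scipy, OpenCV 4.12 (cv2) and the standard library are available. Lean on these libraries where they do the work, as an engineer would, in place of code of your own. Each camera call takes 0.05 s, during which the arm holds its last target. There are 200 camera calls.

TASK

Open the white brick box on the tray so that pieces can be sorted into it: first push the toy wagon that is parked across its front to one side on its wheels, until no part of it is in front of the box any more; then push the hinged lid up by its front tab and over backwards past upright, so that it stays open by its own weight, and let go of everything. Push only, with gentle fingertips: do not pick the wagon up, do not tip it over, and leave the cup and the brick separator beside the box where they are.

Things in the scene. Friction and masses are not known exactly. Their poses are not given: they have to be found in the camera images.
- box: White plastic box, open at the top and fixed to the tray, 100 (its x, front to back) x 134 (its y, width) x 60 mm high, holding a few grey bricks. Origin: centre of its underside, on the tray floor (8 mm above the table). Its front, with the lid's tab, faces its own -x. Its top is closed by the hinged lid.
- lid (a joint): Angle of the box's lid about its rear hinge, rad: 0 shut (level), growing as the lid rises and goes over backwards; stop at 1.95. The lid (about 0.12 kg) swings freely: below about 1.5 it falls shut, beyond about 1.6 it falls open against the stop and stays. Joint has no spring or latch.
- lid_hinge (a point): Point on the hinge axis, in the middle of the box's width, at the top of its rear wall (50 mm behind the box centre, 60 mm above its underside). Hinge axis is the box's y. The point turns with the lid. The lid is a plate 102 mm long from the hinge to the front, 136 wide, 6 thick; when shut its underside is level with the hinge axis.
- lid_tab (a point): Middle of the free end of the lid's tab. The tab is 70 wide, 6 thick, 30 long, set in the middle of the lid's front edge and bent upward by 40 degrees; shut, this point is 125 mm in front of the hinge and 22 mm above it, and 25 mm in front of the box's front wall, so a tilted fingertip can push up beneath the tab.
- wagon: Small white open train wagon, loose, about 0.13 kg, on four free-turning grey wheels 18 mm across; 88 mm long along its y (the way it rolls), 46 wide (x), 48 high; end walls span 10 to 48 mm above the tray floor. Starts across the box's front, y roughly along the box's y. Rolls easily, stops soon after a push. Origin: middle of its footprint, at wheel-bottom height.
- cup: Red silicone cup, 70 mm across the mouth, 70 high, loose, empty; stands beside the box. Origin: centre of underside. To be left alone.
- separator: Blue plastic brick separator, flat lever 60 x 16 x 16 mm, loose, lying beside the box on the other side from the cup. Origin: centre of underside. To be left alone.
Mind the look-alikes: they are no part of the job. Of the things like the wagon, leave any that is blue or purple; of the rest the larger one is meant.

How it is judged:
By the outcome, as a careful person would: the job done as asked, in the order asked, and still so for the second after the job is handed in, with the robot touching nothing.
It also fails if it takes over 56 s, if anything falls off the work surface, if the arm or the gripper's body presses on something with over 40 N, if the wrist force passes 120 N, or if a joint passes its speed limit or range.

## Working session

There is one attempt and no reset: what is moved stays moved. The work goes in short steps, Python scripts to look and compute and a tool call to move; the robot and the scene stay as the last step left them, time stands still between calls to the robot, and variables do not carry over. Pictures are saved under pics/ and viewed, at most 10 in all, crops included, and the job is handed in when it is done.

Besides the shell and the picture viewer there is one more tool, called after "Emit:" by a JSON object that holds its "op" and its "data", one argument or row to a line. jog_arm: Moves the arm, as the interface text tells. Its arguments: {"type":"object","properties":{"series":{"type":"array"},"grip_force":{"type":"number"}},"required":["series"]}

```bash
mkdir -p pics
cat > h.py <<'E'
import numpy as np, cv2
from cell import manip
def ray(c,u,v):
    f=c["frame"].shape[0]/2/np.tan(np.radians(c["vfov"])/2)
    R=np.array(c["R"]);t=np.array(c["t"])
    d=R.T@np.array([(u-c["cx"])/f,(v-c["cy"])/f,1]); return -R.T@t,d
def onz(c,u,v,z):
    o,d=ray(c,u,v); return o+d*(z-o[2])/d[2]
def proj(c,X):
    f=c["frame"].shape[0]/2/np.tan(np.radians(c["vfov"])/2)
    p=np.array(c["R"])@np.array(X)+np.array(c["t"]); return c["cx"]+f*p[0]/p[2],c["cy"]+f*p[1]/p[2]
def tri(c1,p1,c2,p2):
    o1,d1=ray(c1,*p1);o2,d2=ray(c2,*p2)
    s=np.linalg.lstsq(np.c_[d1,-d2],o2-o1,rcond=None)[0]
    a=o1+s[0]*d1;b=o2+s[1]*d2; return (a+b)/2,np.linalg.norm(a-b)
def save(c,n,crop=None,k=1):
    im=c["frame"][:,:,::-1]
    if crop: im=im[crop[1]:crop[3],crop[0]:crop[2]]
    cv2.imwrite("pics/"+n,cv2.resize(im,None,fx=k,fy=k,interpolation=cv2.INTER_CUBIC))
E
python3 - <<'E'
from h import *
print(manip.read_state(), manip.finger_overhang)
for n in("top","scene"):
    c=manip.camera(n);save(c,n+"0.png",k=1.5);print(n,c["vfov"],c["cx"],c["cy"],c["R"],c["t"])
E
```

```text
{'clock': 0.0, 'joints': array([-1.20357914e+00,  3.00506824e-01,  1.52158924e+00, -1.12318597e-05,
        1.32068126e+00, -6.65940078e-02]), 'qd': array([ 0.00044663,  0.00064779, -0.00123261,  0.00057507,  0.00174889,
        0.00055241]), 'effort': array([ 8.67233175e-04, -5.31812954e+01, -3.52737844e+01,  7.08105136e-02,
        2.44845764e-02, -9.45825741e-05]), 'eef_pos': array([ 231.0893529 , -498.81823414,  212.8632735 ]), 'eef_rot': array([-3.14040989e+00, -6.79784217e-05,  4.33813940e-01]), 'wrist_force': array([-0.22218565, -0.59214027, -0.05705244]), 'moment': array([0.0005303 , 0.00822326, 0.02738453]), 'finger_force': 0.0, 'finger_gap': 93.87783180824383} 8.0
top 44.95138852905377 249.01749488105895 195.8798366056224 [[-0.00942321 -0.99995319 -0.00219569]
 [-0.99351069  0.00961135 -0.11333197]
 [ 0.11334777  0.00111349 -0.99355475]] [ -40.66224375  492.38744112 1034.42521112]
scene 42.47545280287912 257.78239332784455 188.8606534013991 [[-0.11129477  0.99366333 -0.01570543]
 [ 0.66459694  0.0626695  -0.74456929]
 [-0.73886695 -0.09330445 -0.6673604 ]] [ 110.83404489 -265.69265302 1687.9285794 ]
```

View pics/top0.png

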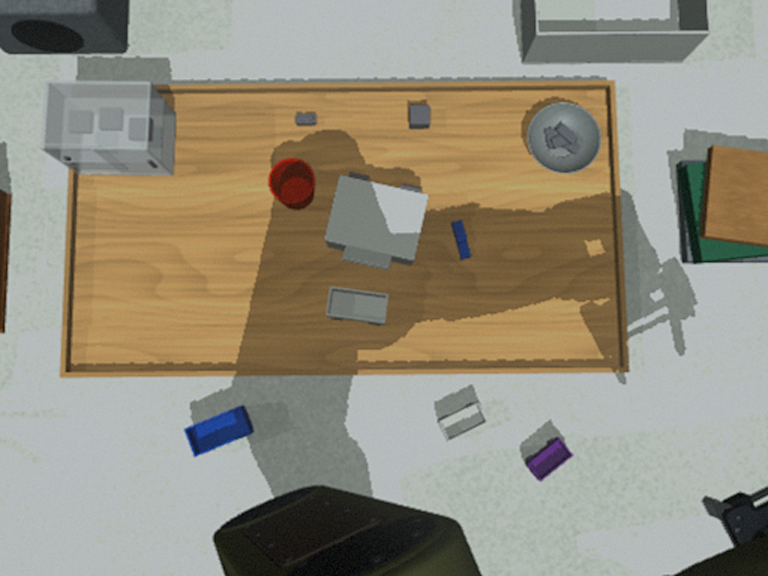

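View pics/scene0.png

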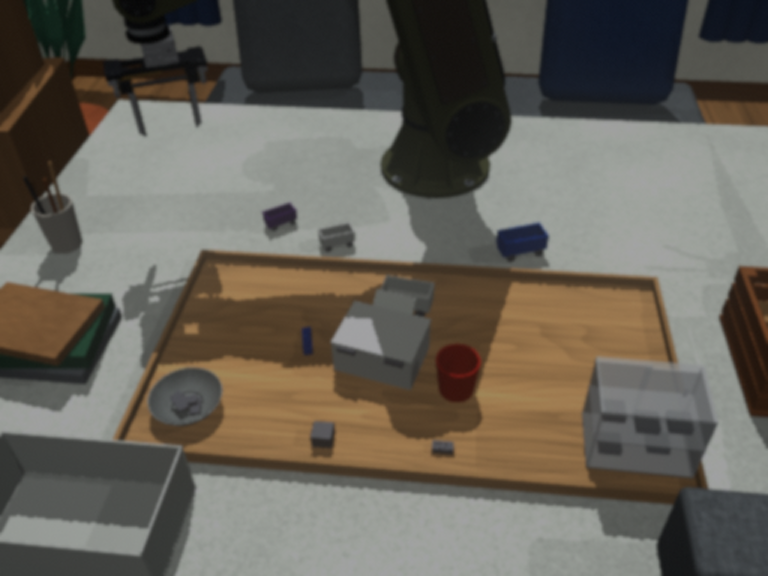

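The top view shows the box lid's corners near (342,175), (427,191), (413,265), (326,248), its tab at (367,256), and the wagon at (357,306), all in 1.5x pixels. The cup is at (292,183) and the separator at (462,240). The scene view agrees, with the front facing the robot. The look-alikes are off the tray.

Run:
```python
from h import *
c=manip.camera("top");s=manip.camera("scene")
im=c["frame"]; save(c,"crop0.png",(170,90,330,230),5); save(s,"crop1.png",(190,170,340,280),5)
# rough
L=[(342,175),(427,191),(413,265),(326,248)]
P=np.array([onz(c,u/1.5,v/1.5,74) for u,v in L]);print("lid",P.round(1))
W=[(330,288),(388,291),(385,325),(327,318)]
Q=np.array([onz(c,u/1.5,v/1.5,56) for u,v in W]);print("wagon",Q.round(1),Q.mean(0))
hsv=cv2.cvtColor(im,cv2.COLOR_RGB2HSV)
for n,m,z in(("cup",(((hsv[...,0]<8)|(hsv[...,0]>172))&(hsv[...,1]>170)&(hsv[...,2]>50)),78),("sep",((hsv[...,0]>105)&(hsv[...,0]<130)&(hsv[...,1]>150)),24)):
    m=m.astype(np.uint8);k,l,st,ce=cv2.connectedComponentsWithStats(m)
    for i in range(1,k):
        if st[i,4]>60: print(n,st[i],onz(c,*ce[i],z).round(1))
```

```text
lid [[ 6.652e+02 -2.000e-01  7.400e+01]
 [ 6.396e+02 -1.262e+02  7.400e+01]
 [ 5.287e+02 -1.037e+02  7.400e+01]
 [ 5.552e+02  2.380e+01  7.400e+01]]
wagon [[498.1  19.3  56. ]
 [492.8 -66.9  56. ]
 [442.2 -61.9  56. ]
 [453.4  23.8  56. ]] [471.63985284 -21.45112089  56.        ]
cup [179 105  31  34 684] [653.7  74.1  78. ]
sep [302 148  11  24 127] [ 575.  -181.5   24. ]
sep [124 272  44  32 761] [288.6 190.   24. ]
```

View pics/crop0.png

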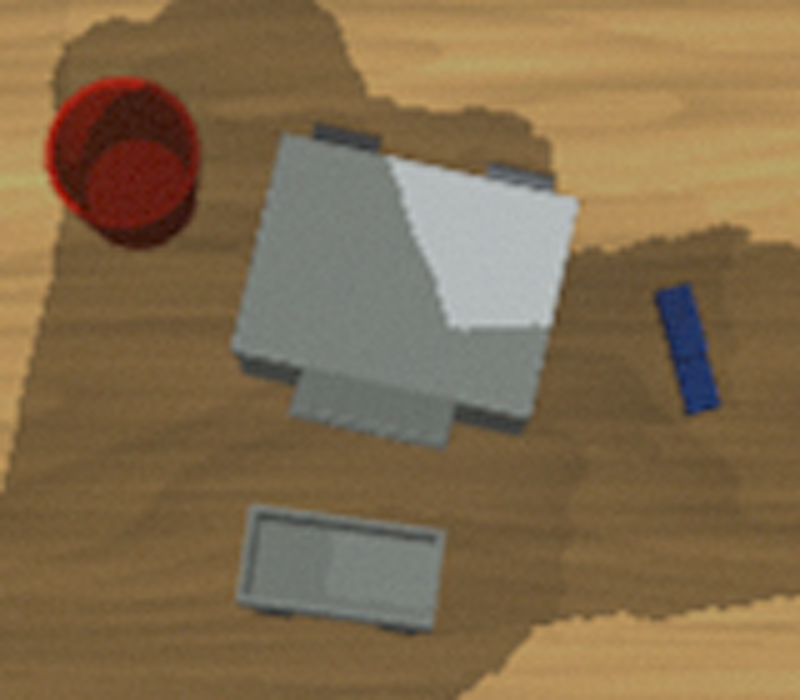

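The crop (5x) shows the lid corners at (285,135), (578,203), (530,415), (235,348), the tab end at (290,413)–(443,447), and the wagon's top rim at (250,507), (443,530), (433,628), (238,603).

Run:
```python
from h import *
c=manip.camera("top")
g=lambda l,z:np.array([onz(c,170+x/5-.4,90+y/5-.4,z) for x,y in l])
P=g([(285,135),(578,203),(530,415),(235,348)],74)
W=g([(250,507),(443,530),(433,628),(238,603)],56)
T=g([(290,413),(443,447)],92)
yv=(P[0]-P[1]+P[3]-P[2])[:2];xv=(P[0]-P[3]+P[1]-P[2])[:2]
yaw=np.arctan2(yv[1],yv[0])-np.pi/2;yaw2=np.arctan2(xv[1],xv[0])
wy=(W[0]-W[1]+W[3]-W[2])[:2];wyaw=np.arctan2(wy[1],wy[0])-np.pi/2
print("yaw",yaw,yaw2,"wyaw",wyaw,"size",np.linalg.norm(xv)/2,np.linalg.norm(yv)/2,np.linalg.norm(wy)/2)
lid=P.mean(0);y=(yaw+yaw2)/2;ex=np.array([np.cos(y),np.sin(y)]);ey=np.array([-ex[1],ex[0]])
box=lid[:2]+ex*1.0
w=W.mean(0)[:2];print("box",box,"hinge",box+50*ex,"tab",T.mean(0),"pred tab",box-75*ex,"w",w,"w in box",(w-box)@ex,(w-box)@ey)
print("wagon corners",W.round(1),P.round(1))
# tray edges
print([onz(c,u/1.5,v/1.5,15).round() for u,v in((70,370),(622,366))])
```

```text
yaw -0.23984891485321613 -0.232344728052768 wyaw -0.1332282653872665 size 98.48149962878935 133.89517794813028 87.01262734831597
box [602.25182274 -51.06116338] hinge [650.8647412  -62.75663938] tab [528.91320722 -32.59915982  92.        ] pred tab [529.33244504 -33.5179494 ] w [473.1319316  -20.26686806] w in box -132.74097362296027 -0.26236037955269254
wagon corners [[500.4  20.1  56. ]
 [489.2 -65.9  56. ]
 [445.5 -60.9  56. ]
 [457.5  25.6  56. ]] [[ 665.4    3.    74. ]
 [ 633.  -127.3   74. ]
 [ 537.7 -104.4   74. ]
 [ 569.    25.4   74. ]]
[array([381., 419.,  15.]), array([ 379., -423.,   15.])]
```

Emit:
{"op": "jog_arm", "data": {
  "series": [
    [0.48,0.83,-0.1,0,0,0.16,0.79],
    [0.48,0.83,-0.1,0,0,0.16,0.79],
    [0.48,0.83,-0.1,0,0,0.16,0.79],
    [0.96,1,-0.1,0,0,0.32,0.79],
    [0.96,1,-0.1,0,0,0.32,0.79],
    [0.96,1,-0.1,0,0,0.32,0.79],
    [0.96,1,-0.1,0,0,0.32,0.79]
  ]
}}

```text
clock: 0.83
eef_pos: [346.8, -378.6, 201.2]
eef_rot: [-3.141, 0.0, 0.937]
wrist_force: [0.6, -0.1, 0.6]
finger_gap: 50.9
finger_force: 0.0
```

Emit:
{"op": "jog_arm", "data": {
  "series": [
    [0.48,1,-0.2,0,0,0.16,0.79],
    [0.48,1,-0.2,0,0,0.16,0.79],
    [0.48,1,-0.2,0,0,0.16,0.79],
    [0.48,1,-0.2,0,0,0.16,0.79],
    [0.48,1,-0.2,0,0,0.16,0.79],
    [0.48,1,-0.2,0,0,0.16,0.79]
  ]
}}

```text
clock: 1.33
eef_pos: [403.5, -259.8, 177.7]
eef_rot: [3.141, 0.0, 1.186]
wrist_force: [-0.3, -0.7, 1.0]
finger_gap: 19.8
finger_force: 0.0
```

Emit:
{"op": "jog_arm", "data": {
  "series": [
    [0.48,1,-0.2,0,0,0.16,0.79],
    [0.48,1,-0.2,0,0,0.16,0.79],
    [0.48,1,-0.2,0,0,0.16,0.79],
    [0.48,1,-0.2,0,0,0.16,0.79],
    [0.48,1,-0.2,0,0,0.16,0.79],
    [0.48,1,-0.2,0,0,0.16,0.79]
  ]
}}

```text
clock: 1.83
eef_pos: [461.4, -140.5, 153.7]
eef_rot: [3.142, 0.0, 1.438]
wrist_force: [-0.2, -0.4, -0.4]
finger_gap: 19.9
finger_force: 0.0
```

Emit:
{"op": "jog_arm", "data": {
  "series": [
    [0,0.27,-0.3,0,0,0,0.79],
    [0,0.27,-0.5,0,0,0,0.79],
    [0,0.27,-0.7,0,0,0,0.79],
    [0,0.27,-0.85,0,0,0,0.79],
    [0,0.27,-0.96,0,0,0,0.79],
    [0,0.27,-0.96,0,0,0,0.79]
  ]
}}

```text
clock: 2.33
eef_pos: [460.0, -108.4, 36.3]
eef_rot: [-3.138, -0.0, 1.436]
wrist_force: [-0.8, 0.1, 0.1]
finger_gap: 19.8
finger_force: 0.0
```

Run:
```python
from h import *
c=manip.camera("top");save(c,"t2.png",(150,80,350,240),4);print(manip.read_state()["eef_pos"])
```

```text
[ 460.84726528 -108.38606788   37.86029134]
```

View pics/t2.png

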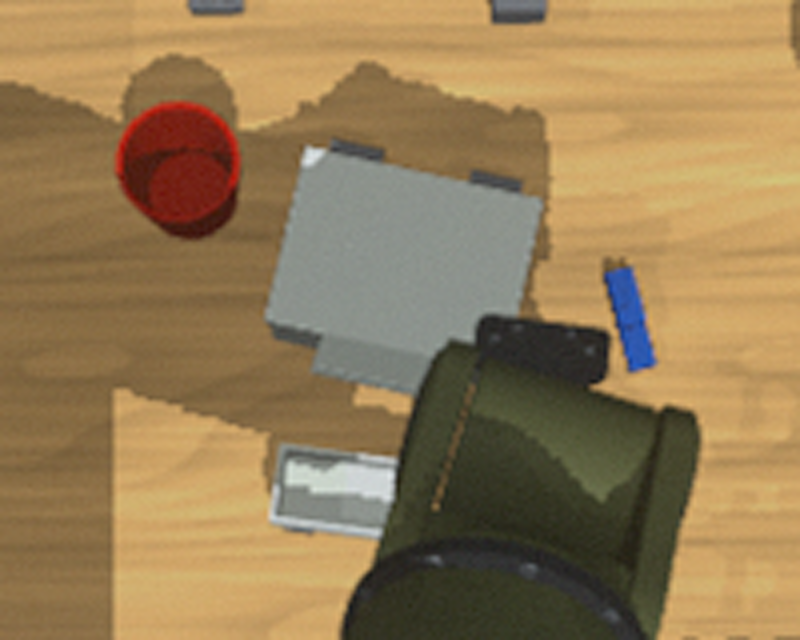

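Fingers stand right of the wagon (its visible rim at (270–395, 445–535)), clear of the separator at (630,320) and the lid. I'll push slowly.

Emit:
{"op": "jog_arm", "data": {
  "series": [
    [0.007,0.05,0,0,0,0,0.79],
    [0.013,0.1,0,0,0,0,0.79],
    [0.02,0.15,0,0,0,0,0.79],
    [0.027,0.2,0,0,0,0,0.79],
    [0.033,0.25,0,0,0,0,0.79],
    [0.04,0.3,0,0,0,0,0.79],
    [0.047,0.35,0,0,0,0,0.79],
    [0.053,0.4,0,0,0,0,0.79]
  ]
}}

```text
clock: 3.05
eef_pos: [468.1, -57.9, 38.3]
eef_rot: [3.141, 0.0, 1.439]
wrist_force: [0.2, -1.4, 0.1]
finger_gap: 19.5
finger_force: 0.2
```

Emit:
{"op": "jog_arm", "data": {
  "series": [
    [0.007,0.05,0,0,0,0,0.79],
    [0.013,0.1,0,0,0,0,0.79],
    [0.02,0.15,0,0,0,0,0.79],
    [0.027,0.2,0,0,0,0,0.79],
    [0.033,0.25,0,0,0,0,0.79],
    [0.04,0.3,0,0,0,0,0.79],
    [0.047,0.35,0,0,0,0,0.79],
    [0.053,0.4,0,0,0,0,0.79]
  ]
}}

```text
clock: 3.72
eef_pos: [474.3, -10.0, 38.2]
eef_rot: [-3.142, -0.0, 1.439]
wrist_force: [1.4, -1.0, 0.2]
finger_gap: 19.8
finger_force: 0.2
```

Run:
```python
from h import *
c=manip.camera("top");save(c,"t3.png",(120,80,320,240),4);print(manip.read_state()["eef_pos"])
```

```text
[474.39347659  -9.34569256  38.21059396]
```

View pics/t3.png

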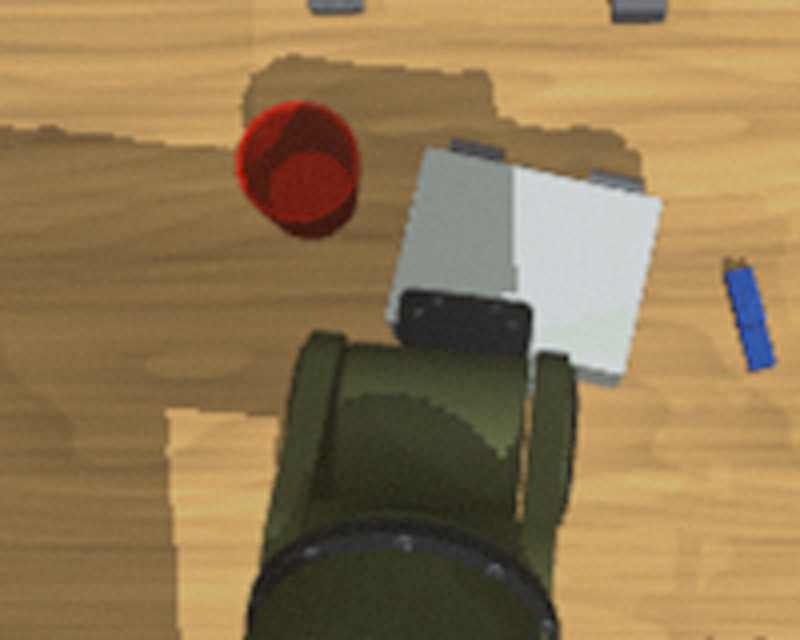

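The arm hides the wagon here, the cup is at (300,170) and undisturbed, and the contact force is about 1 N. I'll continue.

Emit:
{"op": "jog_arm", "data": {
  "series": [
    [0.007,0.05,0,0,0,0,0.79],
    [0.013,0.1,0,0,0,0,0.79],
    [0.02,0.15,0,0,0,0,0.79],
    [0.027,0.2,0,0,0,0,0.79],
    [0.033,0.25,0,0,0,0,0.79],
    [0.04,0.3,0,0,0,0,0.79],
    [0.047,0.35,0,0,0,0,0.79],
    [0.053,0.4,0,0,0,0,0.79]
  ]
}}

```text
clock: 4.43
eef_pos: [480.7, 38.0, 38.2]
eef_rot: [-3.142, -0.0, 1.439]
wrist_force: [-0.0, -0.4, -0.3]
finger_gap: 20.1
finger_force: 0.2
```

Emit:
{"op": "jog_arm", "data": {
  "series": [
    [0.007,0.05,0,0,0,0,0.79],
    [0.013,0.1,0,0,0,0,0.79],
    [0.02,0.15,0,0,0,0,0.79],
    [0.027,0.2,0,0,0,0,0.79],
    [0.03,0.23,0,0,0,0,0.79],
    [0.033,0.25,0,0,0,0,0.79],
    [0.035,0.265,0,0,0,0,0.79],
    [0.036,0.27,0,0,0,0,0.79]
  ]
}}

```text
clock: 5.1
eef_pos: [485.0, 69.9, 38.2]
eef_rot: [-3.142, 0.0, 1.439]
wrist_force: [0.4, 0.4, 0.5]
finger_gap: 20.1
finger_force: 0.2
```

Emit:
{"op": "jog_arm", "data": {
  "series": [
    [0,0,0,0,0,0,0.79],
    [-0.02,-0.15,0,0,0,0,0.79],
    [-0.04,-0.35,0,0,0,0,0.79],
    [-0.06,-0.6,0.2,0,0,0,0.79],
    [-0.1,-0.8,0.6,0,0,0,0.9],
    [-0.3,-1,0.9,0,0,0,1],
    [-0.5,-1,0.9,0,0,0,1],
    [-0.5,-1,0.9,0,0,0,1]
  ]
}}

```text
clock: 5.77
eef_pos: [423.0, -51.9, 149.4]
eef_rot: [3.137, 0.001, 1.437]
wrist_force: [-0.4, -0.1, 0.0]
finger_gap: 0.8
finger_force: 0.0
```

Run:
```python
from h import *
c=manip.camera("top");save(c,"t4.png",(120,80,320,240),4);st=manip.read_state();print(st["eef_pos"],st["eef_rot"],st["joints"],manip.camera("wrist")["hand_eye"])
```

```text
[424.30165871 -51.24901693 148.01571685] [3.13801988e+00 2.68191292e-04 1.43694999e+00] [-2.05937841e-01  9.56685195e-02  1.92859973e+00 -1.13112313e-05
  1.11374160e+00 -7.20870060e-02] [[ 3.24441300e-04 -9.60132704e-01 -2.79544425e-01  8.20638288e+01]
 [ 9.99999197e-01  6.53928483e-04 -1.08539844e-03 -3.48273568e-01]
 [ 1.22492860e-03 -2.79543848e-01  9.60132145e-01 -1.71225510e+02]
 [ 0.00000000e+00  0.00000000e+00  0.00000000e+00  1.00000000e+00]]
```

View pics/t4.png

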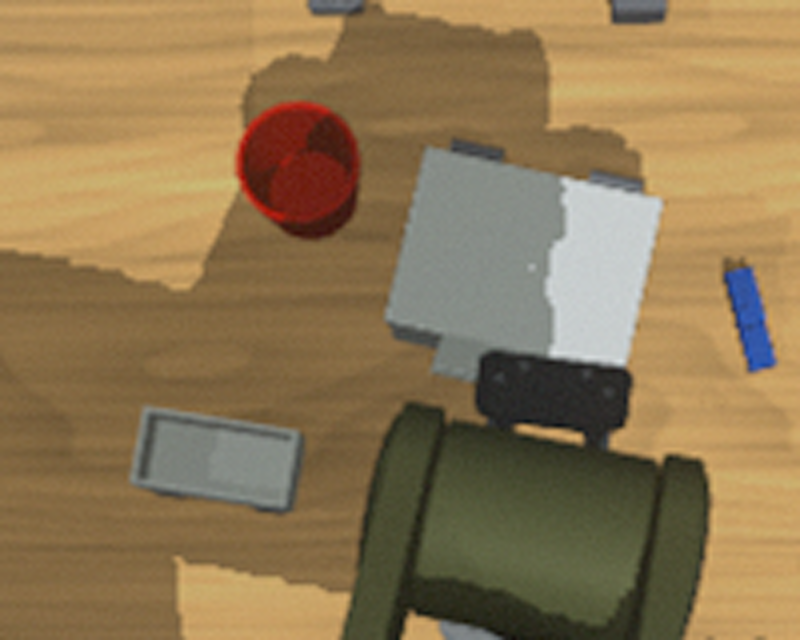

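The wagon's rim is now at (133–302, 408–512), left of the box. The lid, cup and separator are unchanged. I'll check its clearance and the lid waypoints numerically while turning the tool.

Emit:
{"op": "jog_arm", "data": {
  "series": [
    [0.25,0.12,0.2,0,0,-0.53,1],
    [0.5,0.24,0.2,0,0,-0.53,1],
    [0.5,0.24,0.2,0,0,-0.53,1],
    [0.5,0.24,0.2,0,0,-0.53,1],
    [0.5,0.24,0.2,0,0,-0.53,1],
    [0.5,0.24,0.2,0,0,-0.53,1],
    [0.5,0.24,0.2,0,0,-0.53,1],
    [0.5,0.24,0.2,0,0,-0.53,1]
  ]
}}

```text
clock: 6.53
eef_pos: [485.3, -21.0, 169.0]
eef_rot: [-3.14, 0.001, 0.603]
wrist_force: [0.2, 1.5, -1.0]
finger_gap: 0.6
finger_force: 0.0
```

Emit:
{"op": "jog_arm", "data": {
  "series": [
    [0,0,0,0,0,-0.535,1],
    [0,0,0,0,0,-0.535,1],
    [0,0,0,0,0,-0.535,1],
    [0,0,0,0,0,-0.535,1],
    [0,0,0,0,0,-0.535,1],
    [0,0,0,0,0,-0.535,1],
    [0,0,0,0,0,-0.535,1],
    [0,0,0,0,0,-0.535,1]
  ]
}}

```text
clock: 7.2
eef_pos: [485.2, -21.1, 169.4]
eef_rot: [3.142, 0.001, -0.235]
wrist_force: [0.3, 0.1, 0.5]
finger_gap: 0.4
finger_force: 0.0
```

Emit:
{"op": "jog_arm", "data": {
  "series": [
    [0,0,0,-0.13,-0.54,0,1],
    [0,0,0,-0.13,-0.54,0,1],
    [0,0,0,-0.13,-0.54,0,1],
    [0,0,0,-0.13,-0.54,0,1],
    [0,0,0,-0.13,-0.54,0,1],
    [0,0,0,-0.13,-0.54,0,1],
    [0,0,0,-0.13,-0.54,0,1],
    [0,0,0,-0.13,-0.54,0,1]
  ]
}}

```text
clock: 7.87
eef_pos: [484.4, -27.9, 176.0]
eef_rot: [3.128, -0.836, -0.222]
wrist_force: [0.8, -0.7, 0.2]
finger_gap: 0.2
finger_force: 0.0
```

Run:
```python
from h import *
from scipy.spatial.transform import Rotation as Ro
c=manip.camera("top")
g=lambda l,z:np.array([onz(c,120+x/4-.4,80+y/4-.4,z) for x,y in l])
W=g([(150,408),(302,432),(293,512),(133,483)],56)
ex=np.array([np.cos(-.236),np.sin(-.236)]);ey=np.array([-ex[1],ex[0]]);box=np.array([602.25,-51.06])
print("wagon box-frame corners",[((p[:2]-box)@ex.round(3),(p[:2]-box)@ey) for p in W])
s=manip.read_state();R=Ro.from_euler("xyz",s["eef_rot"]).as_matrix()
h=box+50*ex; d=s["eef_pos"]
print(d,s["joints"],"toolz in box",R[:2,2]@ex,R[:2,2]@ey,R[2,2],"a,b",(d[:2]-h)@ex,(d[:2]-h)@ey,d[2]-68)
```

```text
wagon box-frame corners [(np.float64(-126.48247354204483), np.float64(186.59168163578258)), (np.float64(-120.53598749379852), np.float64(100.51034456787642)), (np.float64(-165.19823618601072), np.float64(94.73869288191466)), (np.float64(-169.47928916205774), np.float64(185.4220264042997))]
[483.73100847 -28.23961838 175.83939124] [-0.0623772  -0.11834373  2.30285104 -0.81484262  0.18222536  2.48290365] toolz in box 0.7441558374512425 -0.003353962275281064 -0.6679976351187897 a,b -170.56952132096907 -5.523739687932512 107.83939124471351
```

The wagon ends are 95–187 mm sideways in the box frame, against a box half-width of 67, so it is clear. The arm is near its wrist singularity at this tilt, so I'll use about 32° of tilt with a radial yaw.

Emit:
{"op": "jog_arm", "data": {
  "series": [
    [0,0,0,0.042,0.173,0,1],
    [0,0,0,0.042,0.173,0,1],
    [0,0,0,0.042,0.173,0,1],
    [0,0,0,0.042,0.173,0,1],
    [0,0,0,0.042,0.173,0,1]
  ]
}}

```text
clock: 8.33
eef_pos: [486.2, -28.3, 177.8]
eef_rot: [3.136, -0.553, -0.229]
wrist_force: [0.0, 0.1, 1.1]
finger_gap: 0.4
finger_force: 0.0
```

Emit:
{"op": "jog_arm", "data": {
  "series": [
    [0,0,0,0,0,0.05,1],
    [0,0,0,0,0,0.1,1],
    [0,0,0,0,0,0.1,1],
    [0,0,0,0,0,0.1,1]
  ]
}}

```text
clock: 8.67
eef_pos: [484.4, -29.3, 176.2]
eef_rot: [3.135, -0.555, -0.079]
wrist_force: [-0.8, 0.4, 0.9]
finger_gap: 0.2
finger_force: 0.0
```

```bash
cat > q.py <<'E'
from h import *
from scipy.spatial.transform import Rotation as Ro
ex=np.array([np.cos(-.236),np.sin(-.236)]);ey=np.array([-ex[1],ex[0]]);hg=np.array([602.25,-51.06])+50*ex
s=manip.read_state();R=Ro.from_euler("xyz",s["eef_rot"]).as_matrix();p=s["eef_pos"]
k=p+8*R[:,2]+8*R[:,0]
print("tcp",p.round(1),"q",s["joints"].round(2),"tilt",np.degrees(np.arccos(-R[2,2])).round(1),"F",s["wrist_force"].round(1))
print("corner a,b,z",((k[:2]-hg)@ex).round(1),((k[:2]-hg)@ey).round(1),(k[2]-68).round(1),"phi(plate)",np.degrees(np.arctan2(k[2]-68,-(k[:2]-hg)@ex)).round(1))
E
python3 q.py
```

```text
tcp [484.4 -29.3 176.2] q [-0.15 -0.08  2.13  0.06  0.53  1.45] tilt 31.8 F [-0.8  0.4  0.9]
corner a,b,z -158.8 -4.7 105.6 phi(plate) 33.6
```

Emit:
{"op": "jog_arm", "data": {
  "series": [
    [0.074,0.022,-0.25,0,0,0,1],
    [0.074,0.022,-0.5,0,0,0,1],
    [0.074,0.022,-0.7,0,0,0,1],
    [0.074,0.022,-0.85,0,0,0,1],
    [0.074,0.022,-0.95,0,0,0,1],
    [0.074,0.022,-1,0,0,0,1],
    [0.074,0.022,-1,0,0,0,1]
  ]
}}

```text
clock: 9.25
eef_pos: [492.9, -25.8, 55.5]
eef_rot: [3.136, -0.553, -0.078]
wrist_force: [0.2, 0.1, -0.5]
finger_gap: 0.6
finger_force: 0.0
```

Emit:
{"op": "jog_arm", "data": {
  "series": [
    [0,0,-0.07,0,0,0,1],
    [0.06,-0.015,-0.07,0,0,0,1],
    [0.12,-0.03,-0.07,0,0,0,1],
    [0.18,-0.045,-0.07,0,0,0,1],
    [0.24,-0.06,-0.07,0,0,0,1],
    [0.3,-0.073,-0.07,0,0,0,1],
    [0.3,-0.073,-0.07,0,0,0,1]
  ]
}}

```text
clock: 9.83
eef_pos: [531.1, -35.5, 48.8]
eef_rot: [3.135, -0.557, -0.077]
wrist_force: [0.8, 0.3, 0.3]
finger_gap: 0.5
finger_force: 0.0
```

```bash
python3 q.py
python3 - <<'E'
from h import *
s=manip.camera("scene");save(s,"s5.png",(190,150,340,270),5)
E
```

```text
tcp [531.1 -35.5  48.8] q [-0.15  0.28  2.11  0.17  0.19  1.34] tilt 31.9 F [0.8 0.3 0.3]
corner a,b,z -112.0 0.2 -21.8 phi(plate) -11.0
```

View pics/s5.png

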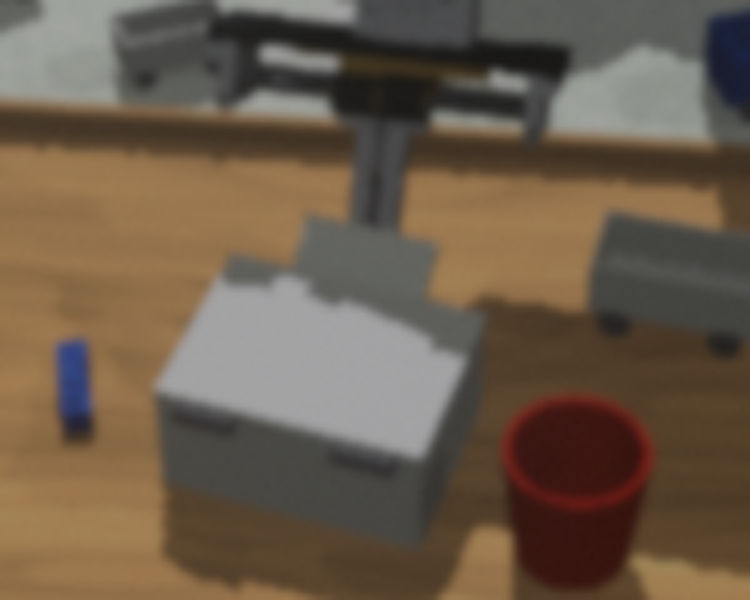

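The fingers stand centred in front of and below the tab (tab end at (305–435, 220–240)), with the wagon clear at right. Now the lift.

Emit:
{"op": "jog_arm", "data": {
  "series": [
    [0,0,0.058,0,0,0,1],
    [0,0,0.117,0,0,0,1],
    [0,0,0.175,0,0,0,1],
    [0,0,0.233,0,0,0,1],
    [0.008,-0.002,0.292,0,0,0,1],
    [0.016,-0.004,0.35,0,0,0,1],
    [0.024,-0.006,0.408,0,0,0,1],
    [0.04,-0.01,0.467,0,0,0,1]
  ]
}}

```text
clock: 10.55
eef_pos: [534.4, -36.3, 105.2]
eef_rot: [3.135, -0.555, -0.077]
wrist_force: [-0.2, 0.2, -1.3]
finger_gap: 0.0
finger_force: 0.2
```

```bash
python3 q.py
python3 - <<'E'
from h import *
s=manip.camera("scene");save(s,"s6.png",(190,130,340,270),4)
E
```

```text
tcp [534.4 -36.3 105.2] q [-0.15  0.17  2.08  0.1   0.34  1.41] tilt 31.8 F [-0.2  0.2 -1.3]
corner a,b,z -108.6 0.2 34.6 phi(plate) 17.7
```

View pics/s6.png

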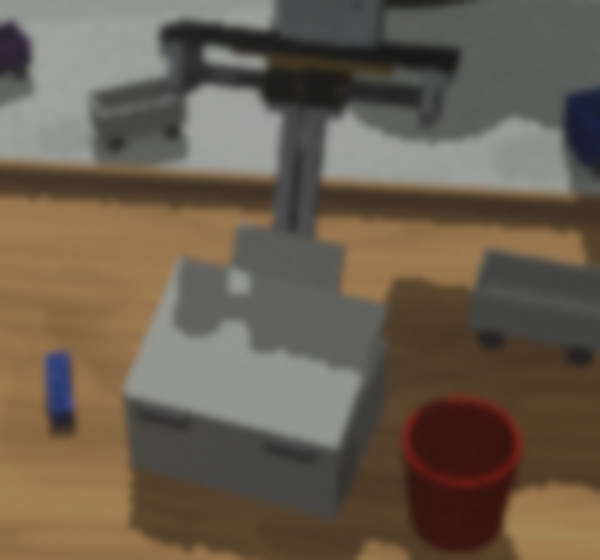

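The lid front has risen (front corner up about 8 px, roughly 16°) and rides on the fingers. Continuing along the arc.

Emit:
{"op": "jog_arm", "data": {
  "series": [
    [0.021,-0.005,0.053,0,0,0,1],
    [0.045,-0.011,0.112,0,0,0,1],
    [0.078,-0.019,0.17,0,0,0,1],
    [0.118,-0.028,0.22,0,0,0,1],
    [0.167,-0.04,0.262,0,0,0,1],
    [0.215,-0.052,0.295,0,0,0,1],
    [0.272,-0.066,0.32,0,0,0,1],
    [0.329,-0.079,0.345,0,0,0,1]
  ]
}}

```text
clock: 11.27
eef_pos: [574.6, -46.0, 146.0]
eef_rot: [3.135, -0.555, -0.077]
wrist_force: [-1.7, 0.4, -0.7]
finger_gap: 0.5
finger_force: 0.3
```

```bash
python3 q.py
python3 - <<'E'
from h import *
s=manip.camera("scene");save(s,"s7.png",(190,130,340,270),4)
E
```

```text
tcp [574.6 -46.  146. ] q [-0.16  0.18  1.94  0.08  0.47  1.43] tilt 31.8 F [-1.7  0.4 -0.7]
corner a,b,z -67.2 0.2 75.5 phi(plate) 48.3
```

View pics/s7.png

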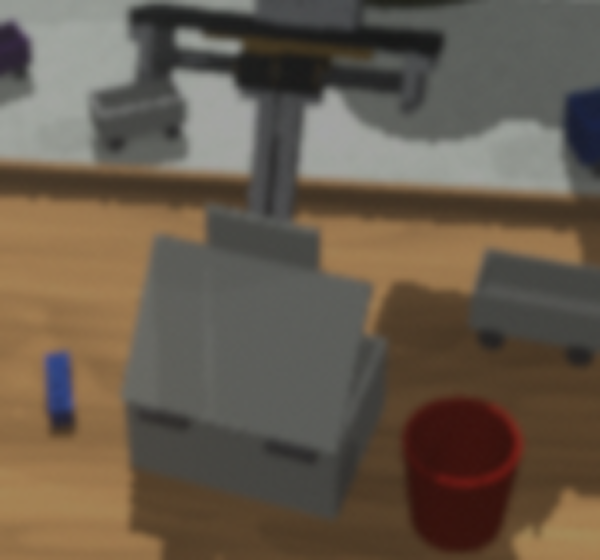

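The lid is at about 50°, with the plate at (125–370, 235–450) resting on the fingers and forces around 2 N. I'll carry it over upright.

Emit:
{"op": "jog_arm", "data": {
  "series": [
    [0.057,-0.014,0.02,0,0,0,1],
    [0.122,-0.029,0.045,0,0,0,1],
    [0.186,-0.045,0.063,0,0,0,1],
    [0.251,-0.06,0.08,0,0,0,1],
    [0.316,-0.076,0.088,0,0,0,1],
    [0.381,-0.092,0.095,0,0,0,1],
    [0.446,-0.107,0.095,0,0,0,1],
    [0.502,-0.121,0.095,0,0,0,1]
  ]
}}

```text
clock: 11.98
eef_pos: [634.9, -60.5, 157.1]
eef_rot: [3.135, -0.555, -0.077]
wrist_force: [-0.6, 0.1, 0.3]
finger_gap: 0.3
finger_force: 0.0
```

Emit:
{"op": "jog_arm", "data": {
  "series": [
    [0.04,-0.01,0,0,0,0,1],
    [0.08,-0.019,-0.004,0,0,0,1],
    [0.113,-0.027,-0.008,0,0,0,1],
    [0.145,-0.035,-0.013,0,0,0,1],
    [0.175,-0.042,-0.02,0,0,0,1],
    [0.2,-0.049,-0.025,0,0,0,1],
    [0.225,-0.055,-0.03,0,0,0,1],
    [0.225,-0.055,-0.03,0,0,0,1]
  ]
}}

```text
clock: 12.65
eef_pos: [661.4, -67.0, 153.4]
eef_rot: [3.135, -0.555, -0.077]
wrist_force: [0.2, 0.6, -0.5]
finger_gap: 0.8
finger_force: 0.0
```

```bash
python3 q.py
python3 - <<'E'
from h import *
s=manip.camera("scene");save(s,"s8.png",(190,110,340,270),3.5)
E
```

```text
tcp [661.4 -67.  153.4] q [-0.17  0.35  1.7   0.09  0.54  1.41] tilt 31.8 F [ 0.2  0.6 -0.5]
corner a,b,z 22.1 0.0 82.9 phi(plate) 104.9
```

View pics/s8.png

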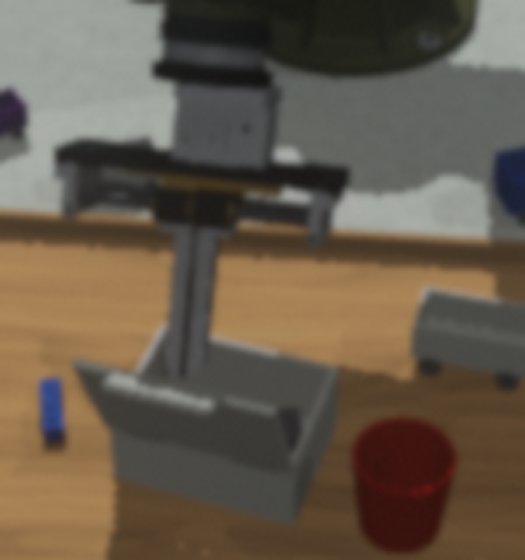

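The lid hangs open behind the box, at (80–300, 365–465) in the 3.5x crop, with the fingers still in front of it. The interior is exposed. I'll retreat.

Emit:
{"op": "jog_arm", "data": {
  "series": [
    [-0.1,0.02,0.05,0,0,0,1],
    [-0.25,0.06,0.15,0,0,0,1],
    [-0.5,0.12,0.3,0,0,0,1],
    [-0.75,0.18,0.5,0,0,0,1],
    [-1,0.2,0.7,0,0,0,1],
    [-1,0.2,0.9,0,0,0,1],
    [-1,0.2,0.9,0,0,0,1]
  ]
}}

```text
clock: 13.28
eef_pos: [541.4, -42.9, 267.3]
eef_rot: [3.134, -0.563, -0.076]
wrist_force: [0.1, -0.0, 0.8]
finger_gap: 0.7
finger_force: 0.0
```

Emit:
{"op": "jog_arm", "data": {
  "series": [
    [-0.3,0,0.2,0,0,0,1],
    [-0.6,0,0.2,0,0,0,1],
    [-0.6,0,0.2,0,0,0,1],
    [-0.6,0,0.2,0,0,0,1],
    [-0.6,0,0.2,0,0,0,1],
    [-0.6,0,0.2,0,0,0,1],
    [-0.6,0,0.2,0,0,0,1],
    [-0.6,0,0.2,0,0,0,1]
  ]
}}

```text
clock: 13.95
eef_pos: [469.5, -42.9, 285.0]
eef_rot: [3.135, -0.554, -0.077]
wrist_force: [0.0, -0.6, -0.0]
finger_gap: 0.7
finger_force: 0.0
```

```bash
python3 q.py
python3 - <<'E'
from h import *
s=manip.camera("scene");old=cv2.imread("pics/s8.png")
new=cv2.resize(s["frame"][110:270,190:340,::-1],None,fx=3.5,fy=3.5,interpolation=cv2.INTER_CUBIC)
d=np.abs(old.astype(int)-new).mean(2)
# lid, cup, separator, wagon regions of the s8 crop
for n,(a,b,x,y) in dict(lid=(75,365,300,470),cup=(350,415,460,550),sep=(35,375,70,450),wagon=(410,285,525,390)).items():
    r=d[b:y,a:x];print(n,r.mean().round(1),(r>40).mean().round(3))
# predicted tab end for lid angle 1.95 and 1.75, against what s8 shows (~(110..215, 375..405) in crop)
ex=np.array([np.cos(-.236),np.sin(-.236)]);hg=np.array([602.25,-51.06])+50*ex;ey=np.array([-ex[1],ex[0]])
for f in(1.75,1.95):
    for b in(-68,68):
        p=hg+ex*(-102*np.cos(f))+ey*b;u,v=proj(s,[*p,68+102*np.sin(f)]);print(f,b,((u-190)*3.5).round(),((v-110)*3.5).round())
c=manip.camera("top");hsv=cv2.cvtColor(c["frame"],cv2.COLOR_RGB2HSV)
m=(((hsv[...,0]<8)|(hsv[...,0]>172))&(hsv[...,1]>170)&(hsv[...,2]>50)).astype(np.uint8)
n=((hsv[...,0]>105)&(hsv[...,0]<130)&(hsv[...,1]>150)).astype(np.uint8)
for z,k in((78,m),(24,n)):
    _,l,st,ce=cv2.connectedComponentsWithStats(k)
    print([onz(c,*ce[i],z).round(1) for i in range(1,len(st)) if st[i,4]>60])
E
```

```text
tcp [469.5 -42.9 285. ] q [-0.2  -0.24  2.    0.08  0.83  1.41] tilt 31.7 F [ 0.  -0.6 -0. ]
corner a,b,z -170.2 -21.4 214.4 phi(plate) 51.6
lid 8.5 0.026
cup 4.7 0.024
sep 8.0 0.0
wagon 14.1 0.107
1.75 -68 86.0 330.0
1.75 68 288.0 379.0
1.95 -68 74.0 356.0
1.95 68 277.0 407.0
[array([653.4,  74.3,  78. ])]
[array([ 576.7, -180.6,   24. ]), array([288.9, 189.3,  24. ])]
```

```bash
python3 -c "
from cell import manip
print(manip.sign_off())"
```

```text
the job is handed in; nothing more can be done
None
```

The wagon is rolled clear of the box's front, the lid rests open against its rear stop, the cup and separator stayed where they were, and the job was handed in at about 14 s with the arm clear.

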